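# Set a loaded tray on the upper tier of a curing rack

### The arm

A 6-joint arm with a two-finger parallel gripper is mounted at the origin on the work surface. World frame = base frame: x ahead of the robot, y to its left, z up, the work surface at z = 0. Lengths are in mm, angles in rad, forces in N, time in s.
With the tool pointing down it reaches from about 325 to 775 mm from the base axis. Payload 5.5 kg.
Tool frame: the origin (TCP) lies at the very end of the fingers, on their centre line; the grasp point (between the pads) lies env.grip_depth behind it (env.grip_depth is the distance from the TCP to the grasp point, in mm); z points along the fingers, y is the direction in which the jaws open and shut (so a half turn about z gives the same grasp; the last joint's range is limited). The gripper opens to 85 mm and grips with 20 to 120 N. Pads are 22 mm wide; open, the fingers measure 114 mm over their backs; the gripper's body (76 mm by 85 mm) begins 54 mm behind the grasp point. The pads swing forward as they close: fully open they stand 13 mm farther back than shut.
Start: joints at [1.269, 0.091, 1.231, -0, 1.82, -0.057], TCP at [145.421, 582.125, 231.275] pointing down, gripper open.
Joint ranges: [-2.87, 2.87], [-0.86, 2.18], [0.17, 2.46], [-1.51, 4.65], [0.06, 2.69], [-2.65, 2.65]. Speed limits (rad/s): [2.57, 2.57, 3.01, 3.14, 3.14, 3.14].

### API

Orientations are given as a rotation vector (axis times angle).
In Python, from workcell import env, snapshot, finder gives the robot as it stands.
- The arm moves only by the tool step_arm, never from a script. Its argument "increments" is a list of rows, each a list of 4 numbers: the shift along the tool's x, y, z in mm, then the turn about the tool's z in rad. A call has 1 to 20 rows; each row shifts and turns the commanded pose from where the row before left it, along the tool's axes as they then stand; what a row does not reach is not made up. A row lasts 1/8 s, in which the tool goes at most 62.5 mm and 10.7 degrees, less where a joint would pass 70% of its speed; a pose out of reach is approached as far as the arm can. A call with a gripper value outside its range is refused whole. "jaw" is the gripper's target within -1 to 1 (shut at 1, half-way at 0, fully open at -1), set as the call begins (left out, the last holds). The fingers move at their own pace and stop on an object; the grip force is fixed at half the most. Time passes only in rows, so rows that do not move let the fingers close. It gives the time, the measured TCP pose, the force and the opening at its end, in the units of the state.
- env.state(): the state, without advancing time (a new reading comes with each control period).
- snapshot(name): name is "scene" or "top" or "wrist"; returns a dict with "frame" (384x512x3 uint8, blue, green, red), "fx", "fy", "cx", "cy" (pixels), "extrinsics" (4x4, takes a point from world to camera coordinates). Camera axes: x right, y down, z forward; pixel columns grow to the right and rows downward; lengths in mm; the calibration is good to about 2 mm. The wrist camera is an equidistant fisheye: a pixel r from the principal point sees the ray r / f radians off the axis. A picture is of the moment at which its call begins. There is no depth.
- env.hand_in(): hands the job in, once; it reports no verdict.
Trained networks look in the newest picture that a camera, given by its name, has taken for a name from the list of things; names that differ only in an ending like _2 or _b are one class to them, and where a whole thing is asked for, a point or a joint stands for the part that bears it (a point fixed in the world has none). Each returns a list of dicts, best first, with "conf" (0 to 1); they miss things now and then, are a little off and sometimes report something else, mostly with a low value. They report only what shows in the picture. A call takes as long as a camera call.
- finder.silhouettes(query, camera): "region" (384x512 bool, what is visible of it) and "pixel" ([row, column] in pixels, amid what is visible of it).
The state is a dict: "t": time; "joint_pos": joint angles; "qvel": joint speeds; "tau": joint torques, N m; "tool_pos": TCP position; "eef_rot": TCP orientation; "ft_force": force on the tool from outside, world axes, zero at the start; "moment": the same for the moment, N m; "width": opening from 0.0 (shut) to 1.0 (fully open).
Only numpy, scipy, OpenCV 4.12 (cv2) and the standard library are available. Lean on these libraries where they do the work, as an engineer would, in place of code of your own. Each camera call takes 0.05 s, during which the arm holds its last target. There are 200 camera calls.

### The job

Set the loaded tray, now on the timber bearers, on the free upper tier of the curing rack, either way round: all four corner holes over the four posts, then press it down until every corner has clicked under its catches and sits fully home. The bond is still fresh, so keep the tray near level and press gently, never forcing or slamming it, and leave the other things on the bench alone.

Things in the scene. Friction and masses are not known exactly. Their poses are not given: they have to be found in the camera images.
- tray_web (a point): Loaded tray: the middle of its web, half-way up its 6 mm aluminium plate, 150 mm (x) by 200 mm (y), 0.38 to 0.60 kg; z is its upward normal. Two windows, 80 (x) by 50 mm (y), centred at y = -43 and +43 mm, leave the web between them, 35 mm wide (y), 80 mm long (x): grip it across y, a finger down through each window. It starts on the bearers, its underside 55 mm above the bench.
- tray_part (a point): Middle of the top of the steel channel bonded and taped (yellow) on the tray, at x = -57, y = 0 mm of the tray: 24 mm (x) by 76 mm (y), its top 28 mm above the tray's underside; it makes the tray a little heavier on that side. A thin rim, 3 mm thick and 14 mm high from the underside, runs round the tray's edge.
- tray_hole0 (a point): Round corner hole of the tray, 16 mm across, at x = 60, y = 85 mm of the tray; the point is its centre at the level of the plate's underside. The plate is bare inward of it (y = 50 to 75 mm), room to press this corner down.
- tray_hole1 (a point): Round corner hole of the tray, 16 mm across, at x = 60, y = -85 mm of the tray; the point is its centre at the level of the plate's underside. The plate is bare inward of it (y = -50 to -75 mm), room to press this corner down.
- tray_hole2 (a point): Round corner hole of the tray, 16 mm across, at x = -60, y = 85 mm of the tray; the point is its centre at the level of the plate's underside. The plate is bare inward of it (y = 50 to 75 mm), room to press this corner down.
- tray_hole3 (a point): Round corner hole of the tray, 16 mm across, at x = -60, y = -85 mm of the tray; the point is its centre at the level of the plate's underside. The plate is bare inward of it (y = -50 to -75 mm), room to press this corner down.
- rack_seat (a point): Curing rack: nominal centre of its upper tier, level with the four upper shoulders, 110 mm above the bench; x, y along the rectangle of posts, z up. Four steel posts, 14 mm across, nominally at x = -60 and +60, y = -85 and +85 mm, stand on black sleeves 22 mm across whose tops are the shoulders; they end 24 mm above the shoulders with a 1.5 mm chamfer.
- rack_catch (a point): Nominal centre, 10 mm above the shoulders, level with the catches: two sprung brass balls in each post, standing out 2 mm on its +x and -x sides. A tray let down over the posts stops on them, its underside 13 mm above the shoulders. Some 8 to 16 N pressed beside a hole clicks that corner down on its shoulder, plate under the balls. Over 60 N on the rack is too much.
- rack: The rack's base, fast on the bench: blue-green plate 170 mm (x) by 215 mm (y), 12 mm thick; origin under its centre. The post frame (posts and loaded lower tray) stands with play in cups on it: all four posts together are anywhere up to 3 mm off nominal in x and in y, not turned, and shift up to 3.5 mm if pushed with over 4 N. This and the two points above are read from the base, not the frame.
- bearers: Two light timber bearers under the tray, fast on the bench: each 160 mm (x) by 30 mm (y), 55 mm high, centred at y = -83 and +83 mm. Origin: midway between them on the bench.
- tape_roll: Bystander: roll of yellow tape lying flat, 76 mm across, 24 mm high; origin under its centre.
- primer_bottle: Bystander: white bottle with a red cap, 52 mm across, 110 mm high; origin under its centre.
- glove_box: Bystander: cardboard box of gloves 115 x 225 x 75 mm; origin under its centre.
- sign: Bystander: bent sheet steel sign stand with a yellow strip, 160 mm wide (y), 77 mm high; origin at the foot of its upright leaf.
- wire_spool: Bystander: white wire spool, 90 mm across, 56 mm high; origin under its centre.
- mallet: Bystander: mallet 240 mm long lying along its x axis; origin under its middle.
- offcut: Bystander: timber offcut 140 (x) x 45 x 35 mm; origin under its centre.

How it is judged (in metres and radians):
On the way:
1. all four corner holes of the tray are down over the tips of the rack's posts (horizontal distance between tray_web and rack_seat below 0.007 m and angle between the x axis of tray_web and the x axis of rack_seat, either way round below 0.035 rad and z of each of tray_hole0, tray_hole1, tray_hole2, tray_hole3 in the frame of rack_seat below 0.021 m), for 0.1 s.
At the end, for the whole second after the job is handed in: The tray is on the upper tier, either way round: centred within 7 mm, square within 2 degrees, its underside at each of the four holes no more than 2.5 mm above the shoulders, at rest and let go (horizontal distance between tray_web and rack_seat below 0.007 m and angle between the x axis of tray_web and the x axis of rack_seat, either way round below 0.035 rad and z of each of tray_hole0, tray_hole1, tray_hole2, tray_hole3 in the frame of rack_seat below 0.0025 m and linear speed of tray below 0.01 m/s and contact force between the fingers and tray below 0.1 N); the robot touches nothing.
It fails at once if the tray is tipped more than 20 degrees from level (angle between tray_web's own z axis and vertical above 0.35 rad).
It fails at once if the tray is forced on the rack with more than 60 N (contact force between tray and rack above 60 N).
It fails at once if a bystander is shifted more than 25 mm (distance of any of tape_roll, primer_bottle, glove_box, sign, wire_spool, mallet, offcut from where it was at the start of the episode above 0.025 m).
It also fails if it takes over 70 s, if anything falls off the work surface, if the arm or the gripper's body presses on something with over 40 N, if the wrist force passes 120 N, or if a joint passes its speed limit or range.

## Working session

There is one attempt and no reset: what is moved stays moved. The work goes in short steps, Python scripts to look and compute and a tool call to move; the robot and the scene stay as the last step left them, time stands still between calls to the robot, and variables do not carry over. Pictures are saved under pics/ and viewed, about 8 in all and at most 12, crops included, and the job is handed in when it is done.

Besides the shell and the picture viewer there is one more tool, called after ">>>" as a command line: name --pt "numbers of a row" for each row, then --argument value for the rest. step_arm: Moves the arm, as the interface text tells. Its arguments: {"type":"object","properties":{"increments":{"type":"array"},"jaw":{"type":"number"}},"required":["increments"]}

```bash
ls; mkdir -p pics; python3 - <<'E'
from workcell import env, snapshot, finder
import cv2,numpy as np
print(env.state(), env.grip_depth)
fs=[]
for n in("scene","top","wrist"):
    s=snapshot(n); cv2.imwrite(f"pics/{n}0.png",s["frame"]); print(n,s["fx"],s["fy"],s["cx"],s["cy"],np.round(s["extrinsics"],3).tolist())
    for q in("tray_web","tray_hole0","tray_part","rack","rack_seat","bearers"):
        r=finder.silhouettes(q,n); print(n,q,[(round(d["conf"],2),np.round(d["pixel"]).tolist(),int(d["region"].sum())) for d in r[:4]])
a=cv2.imread("pics/scene0.png");b=cv2.imread("pics/top0.png")
cv2.imwrite("pics/a.png",cv2.resize(np.vstack([a,b]),(800,1200))[:, :])
E
```

```text
pics
{'t': 0.0, 'joint_pos': array([ 1.26929174e+00,  9.18553342e-02,  1.23187228e+00,  3.73428902e-07,
        1.81979085e+00, -5.66852660e-02]), 'qvel': array([-6.37674794e-04,  6.45699201e-04,  1.10101118e-03, -2.27743534e-06,
        1.35404722e-03, -5.60915943e-04]), 'tau': array([-1.12379417e-03, -4.58738852e+01, -4.18018484e+01, -2.23670022e-04,
        1.16709532e-02,  1.11770868e-05]), 'tool_pos': array([145.33957303, 581.8464946 , 230.16065539]), 'eef_rot': array([-3.83559377e-01, -3.11774279e+00,  2.97623862e-03]), 'ft_force': array([ 0.24556162, -0.62283985,  0.89838217]), 'moment': array([ 0.02352161,  0.00223865, -0.01045222]), 'width': 1.001907619386803} 18.700000000000003
scene 375.24899371099815 375.24899371099815 248.8386074996265 190.21525897920804 [[0.496, 0.868, 0.005, -263.591], [0.63, -0.356, -0.69, -298.506], [-0.598, 0.346, -0.723, 1809.417], [0.0, 0.0, 0.0, 1.0]]
scene tray_web [(0.72, [164.0, 286.0], 1132)]
scene tray_hole0 [(0.9, [168.0, 286.0], 1062), (0.65, [249.0, 112.0], 2709), (0.23, [230.0, 301.0], 612)]
scene tray_part [(0.91, [164.0, 284.0], 987)]

[... 339 characters left out ...]
[0.0, 0.0, 0.0, 1.0]]
top tray_web []
top tray_hole0 [(0.83, [223.0, 184.0], 2443), (0.53, [134.0, 223.0], 738)]
top tray_part [(0.73, [225.0, 183.0], 2532)]
top rack [(0.74, [145.0, 340.0], 798), (0.55, [211.0, 325.0], 3863)]
top rack_seat [(0.57, [212.0, 324.0], 3789)]
top bearers [(0.87, [234.0, 161.0], 263)]
wrist 297.3186396354542 297.3186396354542 252.51360419098512 192.41351603523768 [[0.243, 0.97, 0.001, -600.008], [0.936, -0.234, 0.264, -33.813], [0.256, -0.063, -0.965, 377.321], [0.0, 0.0, 0.0, 1.0]]
wrist tray_web [(0.81, [376.0, 86.0], 272)]
wrist tray_hole0 [(0.57, [376.0, 82.0], 259)]
wrist tray_part [(0.63, [376.0, 81.0], 271)]
wrist rack []
wrist rack_seat []
wrist bearers []
```

View pics/top0.png

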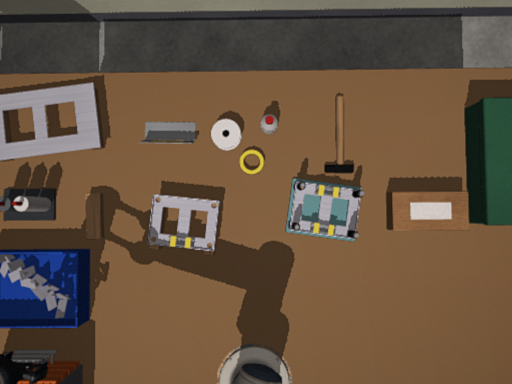

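View pics/scene0.png

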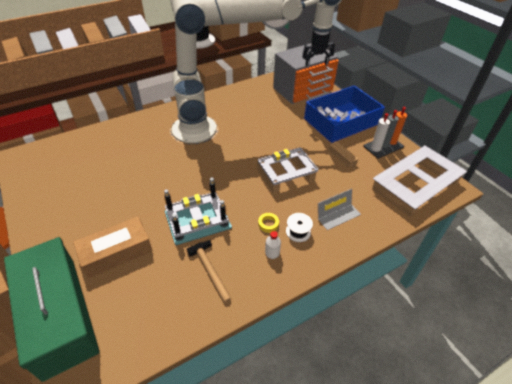

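```bash
cat > h.py <<'E'
import numpy as np,cv2
from workcell import env,snapshot,finder
from scipy.spatial.transform import Rotation as R
def ray(s,px,fish):
    u,v=px; x=(u-s["cx"])/s["fx"]; y=(v-s["cy"])/s["fy"]
    if fish:
        r=np.hypot(x,y); d=np.array([x/r*np.sin(r),y/r*np.sin(r),np.cos(r)]) if r>1e-9 else np.array([0,0,1.])
    else: d=np.array([x,y,1.])
    E=np.array(s["extrinsics"]); return -E[:3,:3].T@E[:3,3], E[:3,:3].T@d
def onz(s,px,z,fish=False):
    c,d=ray(s,px,fish); return c+d*(z-c[2])/d[2]
def proj(s,p,fish=False):
    E=np.array(s["extrinsics"]); q=E[:3,:3]@np.asarray(p,float)+E[:3,3]
    if fish:
        h=np.hypot(q[0],q[1]); r=np.arctan2(h,q[2]); k=r/max(h,1e-9); x,y=q[0]*k,q[1]*k
    else: x,y=q[0]/q[2],q[1]/q[2]
    return np.array([s["cx"]+s["fx"]*x,s["cy"]+s["fy"]*y])
E
python3 - <<'E'
from h import *
s=snapshot("top");f=s["frame"]
a=cv2.resize(f[185:260,140:230],None,fx=4,fy=4,interpolation=3);b=cv2.resize(f[170:245,280:370],None,fx=4,fy=4,interpolation=3)
cv2.imwrite("pics/top_c.png",np.hstack([a,b]))
st=env.state();M=R.from_rotvec(st["eef_rot"]).as_matrix();print(M.round(3))
w=snapshot("wrist");c,d=ray(w,(w["cx"],w["cy"]),True);print("cam in tool",M.T@(c-st["tool_pos"]),M.T@d)
E=np.array(w["extrinsics"]);print((E[:3,:3]@M).round(3))
for n,p,z in(("tray",(184,223),60),("rack",(325,211),110)):print(n,onz(s,p,z))
E
```

```text
[[-0.97   0.242 -0.   ]
 [ 0.242  0.97  -0.   ]
 [ 0.    -0.    -1.   ]]
cam in tool [  66.50064142   -0.21763321 -141.99416337] [-2.63602846e-01  4.54277326e-04  9.64631190e-01]
[[-0.001  1.    -0.001]
 [-0.965 -0.001 -0.264]
 [-0.264  0.     0.965]]
tray [489.69234267 207.15009877  60.        ]
rack [ 521.62851136 -209.82067623  110.        ]
```

View pics/top_c.png

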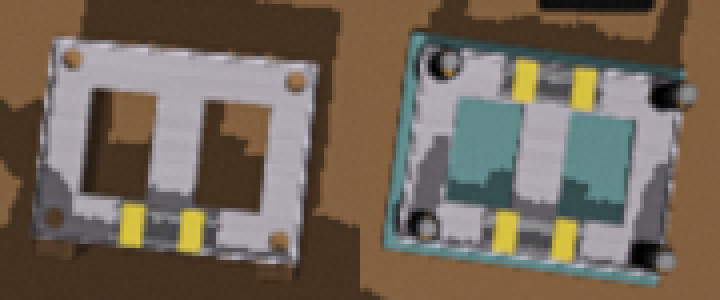

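```bash
cat >> h.py <<'E'
def goto(xy,z,yx,jawinfo=None):
    """delta in tool frame to TCP xy,z and tool-x heading yx"""
    st=env.state();M=R.from_rotvec(st["eef_rot"]).as_matrix()
    d=M.T@(np.array([*xy,z])-st["tool_pos"]); h=np.arctan2(M[1,0],M[0,0])
    t=-((yx-h+np.pi)%(2*np.pi)-np.pi)   # tool z down
    print("shift",d.round(1),"turn",round(t,4)); return d,t
def fit(P,model):
    """rigid 2D fit model->P"""
    P=np.asarray(P)[:,:2];m=np.asarray(model,float);a=P-P.mean(0);b=m-m.mean(0)
    th=np.arctan2((b[:,0]*a[:,1]-b[:,1]*a[:,0]).sum(),(a*b).sum())
    Rm=np.array([[np.cos(th),-np.sin(th)],[np.sin(th),np.cos(th)]]);t=P.mean(0)-Rm@m.mean(0)
    return t,th,P-(m@Rm.T+t)
MOD=[(60,85),(60,-85),(-60,85),(-60,-85)]
E
python3 - <<'E'
from h import *
s=snapshot("top")
for n,P,z in(("tray",[(158,200),(214,205.5),(153.75,239),(210,245.2)],58),("rack",[(280+88/4,170+67/4),(280+326/4,170+94/4),(280+66/4,170+226/4),(280+302/4,170+261/4)],134)):
    W=[onz(s,p,z) for p in P];t,th,e=fit(W,MOD);print(n,t,th,e.round(1).tolist())
    goto(t,250,th+np.pi)
E
```

```text
tray [491.50757607 207.74536137] -0.11096626351686595 [[-0.9, 0.5], [-0.4, 0.1], [1.2, -0.1], [0.0, -0.5]]
shift [-426.5 -279.3  -18.7] turn -0.1338
rack [ 523.12975823 -217.57123399] -0.14604109952903171 [[-3.5, -0.2], [0.3, -0.8], [2.4, -0.3], [0.8, 1.3]]
shift [-560.3 -684.3  -18.7] turn -0.0988
```

>>> step_arm --pt "-35.5 -23.3 -1.6 0" --pt "-35.5 -23.3 -1.6 0" --pt "-35.5 -23.3 -1.6 0" --pt "-35.5 -23.3 -1.6 0" --pt "-35.5 -23.3 -1.6 0" --pt "-35.5 -23.3 -1.6 0" --pt "-35.5 -23.3 -1.6 0" --pt "-35.5 -23.3 -1.6 0" --pt "-35.5 -23.3 -1.6 0" --pt "-35.5 -23.3 -1.6 0" --pt "-35.5 -23.3 -1.6 0" --pt "-35.5 -23.3 -1.6 0" --pt "0 0 0 -0.067" --pt "0 0 0 -0.067" --pt "0 0 0 0" --pt "0 0 0 0"

```text
t: 3.2
tool_pos: [490.9, 207.7, 250.5]
eef_rot: [0.176, 3.137, 0.0]
ft_force: [0.6, -0.1, 0.3]
width: 1.003
```

```bash
python3 - <<'E'
from h import *
goto((491.5,207.7),250,-0.111+np.pi)
s=snapshot("wrist");cv2.imwrite("pics/w1.png",s["frame"])
for m in MOD:
    c,q=np.cos(-.111),np.sin(-.111);print(proj(s,(491.5+c*m[0]-q*m[1],207.7+q*m[0]+c*m[1],58),True).round(1))
E
```

```text
shift [-0.6  0.1  0.5] turn -0.0009
[322.1 220.4]
[183.2 220.6]
[327.2 120.8]
[177.8 121. ]
```

View pics/w1.png

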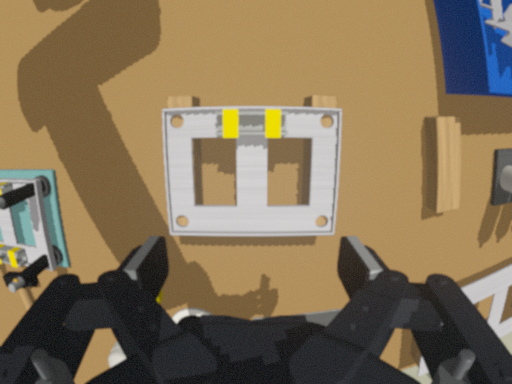

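```bash
cat >> h.py <<'E'
def holes(s,guess,test,win=9):
    out=[]
    for u,v in guess:
        u0,v0=int(round(u))-win,int(round(v))-win
        c=s["frame"][v0:v0+2*win+1,u0:u0+2*win+1].astype(float)
        m=test(c).astype(np.uint8);n,l,st,ce=cv2.connectedComponentsWithStats(m)
        k=[i for i in range(1,n) if st[i,4]>15 and np.hypot(*(ce[i]-win))<6]
        i=max(k,key=lambda i:st[i,4]) if k else None
        out.append((np.array([u0,v0])+ce[i],int(st[i,4])) if k else (np.array([u,v]),0))
    return out
brown=lambda c:(c[...,2]-c[...,0])>25
E
python3 - <<'E'
from h import *
s=snapshot("wrist")
r=holes(s,[(321,221),(182,221),(326,122),(177,121)],brown)
print(r)
for z in(57,58):
  W=[onz(s,p,z,True) for p,_ in r];t,th,e=fit(W,MOD);print(z,t,th,e.round(1).tolist())
goto((523,-217.5),326,-0.146+np.pi)
E
```

```text
[(array([320.75789474, 220.47368421]), 95), (array([182.06521739, 220.5       ]), 92), (array([326.14728682, 121.04651163]), 129), (array([176.8030303 , 121.03787879]), 132)]
57 [491.54348886 206.29038146] -0.1127051737660712 [[0.0, 0.1], [0.1, -0.2], [-0.1, 0.3], [-0.1, -0.2]]
58 [491.34426286 206.31617529] -0.11270517376607116 [[-0.2, -0.2], [-0.0, 0.1], [0.1, 0.0], [0.1, 0.1]]
shift [ -79.2 -419.   -75.5] turn 0.0347
```

>>> step_arm --pt "0 0 -38 0" --pt "-8 -42 -38 0.035" --pt "-8 -42 0 0" --pt "-8 -42 0 0" --pt "-8 -42 0 0" --pt "-8 -42 0 0" --pt "-8 -42 0 0" --pt "-8 -42 0 0" --pt "-8 -42 0 0" --pt "-8 -42 0 0" --pt "-8 -41 0 0" --pt "0 0 0 0" --pt "0 0 0 0"

```text
t: 4.92
tool_pos: [510.7, -218.1, 326.5]
eef_rot: [-0.229, -3.133, -0.001]
ft_force: [-0.2, -0.3, 0.2]
width: 0.998
```

```bash
python3 - <<'E'
from h import *
s=snapshot("wrist");f=s["frame"]
st=env.state();M=R.from_rotvec(st["eef_rot"]).as_matrix();print(st["tool_pos"])
c=f[90:260,140:370];cv2.imwrite("pics/w2.png",cv2.resize(c,None,fx=3.4,fy=3.4,interpolation=3))
th=-.146;cc,q=np.cos(th),np.sin(th)
for m in MOD: print([((proj(s,(523+cc*m[0]-q*m[1],-217.5+q*m[0]+cc*m[1],z),True)-(140,90))*3.4).round() for z in(134,110)])
E
```

```text
[ 510.82505889 -217.63537119  326.73003487]
[array([622., 473.]), array([609., 450.])]
[array([155., 474.]), array([168., 450.])]
[array([642., 139.]), array([625., 135.])]
[array([136., 139.]), array([152., 135.])]
```

View pics/w2.png

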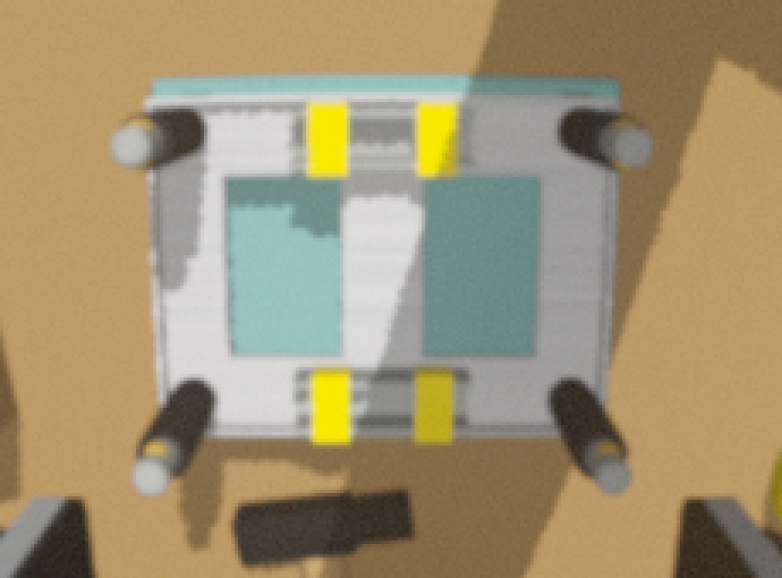

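```bash
python3 - <<'E'
from h import *
from scipy.optimize import minimize
s=snapshot("wrist");f=s["frame"]
st=env.state();M=R.from_rotvec(st["eef_rot"]).as_matrix();print(st["tool_pos"],np.arctan2(M[1,0],M[0,0]))
P=[np.array(p)/3.4+(140,90) -0.35 for p in[(612,475),(152,475),(633,146),(130,146)]]
t,th,e=fit([onz(s,p,134,True) for p in P],MOD);print(t,th,e.round(1).tolist())
g=cv2.cvtColor(f,cv2.COLOR_BGR2GRAY).astype(np.float32)
sat=f.max(2).astype(float)-f.min(2); 
a=np.linspace(0,2*np.pi,48,endpoint=False)
def pts(t,th,m,r,z):
    c,q=np.cos(th),np.sin(th)
    return np.array([proj(s,(t[0]+c*m[0]-q*m[1]+r*np.cos(b),t[1]+q*m[0]+c*m[1]+r*np.sin(b),z),True) for b in a],np.float32)
sat=cv2.GaussianBlur(sat.astype(np.float32),(0,0),.6)
def samp(p): return cv2.remap(sat,p[:,0].reshape(1,-1),p[:,1].reshape(1,-1),cv2.INTER_LINEAR)[0]
# steel=low sat; outside (brown)=high sat. contrast where outside is brown
def cost(x):
    v=0
    for m in MOD:
        i=samp(pts(x[:2],x[2],m,6.0,132.5));o=samp(pts(x[:2],x[2],m,8.2,132.5)); v-=np.minimum(o-i,60).sum()
    return v
r=min((minimize(cost,[t[0]+dx,t[1]+dy,th],method="Nelder-Mead",options=dict(initial_simplex=[[t[0]+dx,t[1]+dy,th],[t[0]+dx+1,t[1]+dy,th],[t[0]+dx,t[1]+dy+1,th],[t[0]+dx,t[1]+dy,th+.01]])) for dx in(-1,0,1) for dy in(-1,0,1)),key=lambda r:r.fun)
print(r.x,r.fun)
K=5
tiles=[]
for q,mk in((t,th),(r.x[:2],r.x[2])):
  row=[]
  for m in MOD:
    p=pts(q,mk,m,5.5,134);p2=pts(q,mk,m,7,132.5);c=p.mean(0);o=np.round(c).astype(int)-16
    im=cv2.resize(f[o[1]:o[1]+32,o[0]:o[0]+32],None,fx=6,fy=6,interpolation=3)
    for pp,col in((p,(0,0,255)),(p2,(0,255,0))): cv2.polylines(im,[np.int32((pp-o+.5)*6)],True,col,1)
    row.append(im)
  tiles.append(np.hstack(row))
cv2.imwrite("pics/w3.png",np.vstack(tiles))
E
```

```text
[ 510.85654774 -217.44356001  326.87315182] 2.9969484727693847
[ 523.81624965 -220.25872806] -0.14552756672112432 [[-1.0, -1.1], [-0.7, 1.5], [0.8, -0.6], [0.9, 0.2]]
[ 5.24202159e+02 -2.20803406e+02 -1.47243001e-01] -6017.904296875
```

View pics/w3.png

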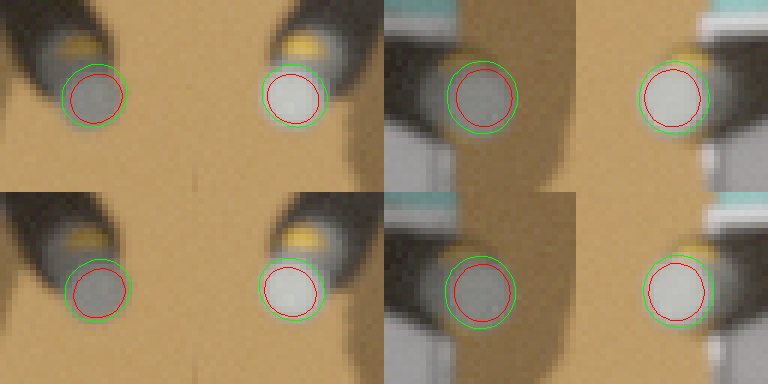

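```bash
python3 - <<'E'
from h import *
goto((483.4,207.2),110,-0.1127+np.pi)
E
```

```text
shift [ 88.5 416.2 216.9] turn -0.0319
```

>>> step_arm --pt "9 42 0 0" --pt "9 42 0 0" --pt "9 42 0 0" --pt "9 42 0 0" --pt "9 42 0 0" --pt "9 42 20 0" --pt "9 42 40 0" --pt "9 42 40 0" --pt "9 42 40 0" --pt "7.5 38 40 0" --pt "0 0 37 -0.032" --pt "0 0 0 0" --pt "0 0 0 0"

```text
t: 6.65
tool_pos: [484.1, 206.4, 111.6]
eef_rot: [0.179, 3.134, 0.002]
ft_force: [-0.5, 0.0, 0.9]
width: 0.996
```

```bash
python3 - <<'E'
from h import *
goto((483.4,207.2),37,-0.1127+np.pi)
s=snapshot("wrist");cv2.imwrite("pics/w4.png",s["frame"])
E
```

```text
shift [ 0.9  0.6 74.6] turn -0.0013
```

View pics/w4.png

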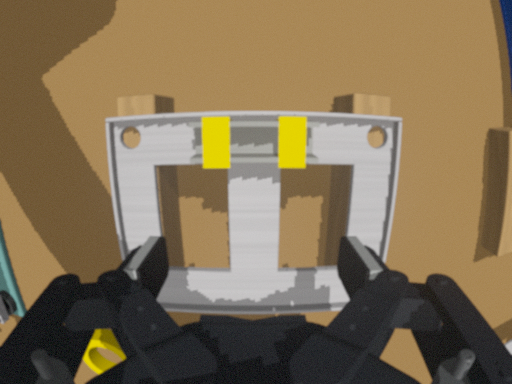

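>>> step_arm --pt "1 0.6 20 -0.001" --pt "0 0 20 0" --pt "0 0 18 0" --pt "0 0 16.5 0" --pt "0 0 0 0" --pt "0 0 0 0"

```text
t: 7.45
tool_pos: [483.0, 206.8, 35.4]
eef_rot: [0.177, 3.136, 0.0]
ft_force: [0.3, -1.1, 0.3]
width: 1.003
```

>>> step_arm --pt "0 0 0 0" --pt "0 0 0 0" --pt "0 0 0 0" --pt "0 0 0 0" --pt "0 0 0 0" --pt "0 0 0 0" --pt "0 0 0 0" --jaw 1

```text
t: 8.32
tool_pos: [483.1, 207.1, 35.7]
eef_rot: [0.177, 3.135, 0.002]
ft_force: [-0.1, 2.1, 5.4]
width: 0.396
```

>>> step_arm --pt "0 0 -2 0" --pt "0 0 -4 0" --pt "0 0 -8 0" --pt "0 0 -14 0" --pt "0 0 -20 0" --pt "0 0 -20 0" --pt "0 0 0 0" --pt "0 0 0 0"

```text
t: 9.32
tool_pos: [482.6, 206.6, 102.8]
eef_rot: [-0.177, -3.136, 0.0]
ft_force: [0.1, 1.0, -5.5]
width: 0.395
```

```bash
python3 - <<'E'
from h import *
st=env.state();print(st["tool_pos"],st["width"],st["ft_force"],st["moment"])
s=snapshot("wrist");cv2.imwrite("pics/w5.png",s["frame"])
E
```

```text
[482.57411959 206.61446794 102.82676867] 0.3950993613909489 [ 0.07905001  0.99310586 -5.48478194] [-0.00837497 -0.01110049  0.00257056]
```

View pics/w5.png

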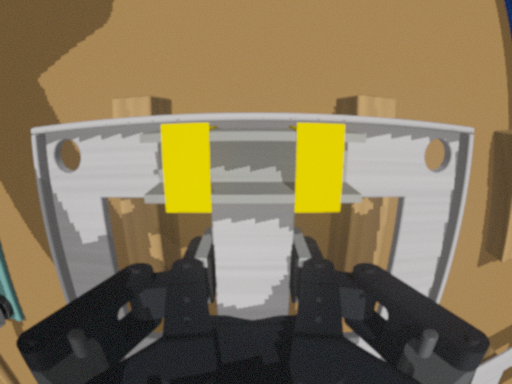

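```bash
python3 - <<'E'
from h import *
s=snapshot("wrist")
r=holes(s,[(436,153),(68,153)],lambda c:((c[...,2]-c[...,0])>25),17);print(r)
st=env.state();M=R.from_rotvec(st["eef_rot"]).as_matrix();print(st["tool_pos"])
for dz in(20.3,22.3,24.3):
    q=[M.T@(onz(s,p,st["tool_pos"][2]+dz,True)-st["tool_pos"]) for p,_ in r];print(dz,np.round(q,1).tolist())
# expected from earlier measurement: tray (491.4,206.3) grip at tool(483.1,207.1)
h=-.1127;d=np.array([491.4-483.1,206.3-207.1]);ex=np.array([np.cos(h),np.sin(h)]);ey=np.array([-np.sin(h),np.cos(h)])
print("tray in tool axes: x_tray",d@ex,"y",d@ey)
E
```

```text
[(array([434.27217742, 154.13306452]), 496), (array([ 70.3326087 , 154.32173913]), 460)]
[482.13882427 206.49522677 101.86766818]
20.3 [[51.8, 85.7, -20.3], [51.8, -86.2, -20.1]]
22.3 [[52.0, 84.3, -22.3], [52.0, -84.8, -22.1]]
24.3 [[52.3, 82.9, -24.3], [52.3, -83.4, -24.1]]
tray in tool axes: x_tray 8.337314676794753 y 0.13850624571495918
```

```bash
python3 - <<'E'
from h import *
goto((516.1,-219.6),190,-0.1472+np.pi)
E
```

```text
shift [ -81.6 -419.6  -87.9] turn 0.0344
```

>>> step_arm --pt "0 0 -15 0" --pt "0 0 -30 0" --pt "-1 -6 -28 0" --pt "-4 -18 -15 0" --pt "-5 -30 0 0" --pt "-8 -40 0 0" --pt "-8 -40 0 0" --pt "-8 -40 0 0" --pt "-8 -40 0 0" --pt "-8 -40 0 0" --pt "-8 -40 0 0" --pt "-8 -40 0 0" --pt "-8 -35 0 0" --pt "-6 -28 0 0" --pt "-4.6 -16 0 0.017" --pt "0 -6.6 0 0.017" --pt "0 0 0 0" --pt "0 0 0 0" --pt "0 0 0 0"

```text
t: 11.8
tool_pos: [519.5, -219.0, 191.2]
eef_rot: [0.228, 3.133, 0.0]
ft_force: [0.4, 0.6, -4.9]
width: 0.39
```

```bash
python3 - <<'E'
from h import *
goto((516.1,-219.6),190,-0.1472+np.pi)
E
```

```text
shift [ 3.3 -1.1  1.2] turn 0.0016
```

>>> step_arm --pt "3.3 -1.1 10 0.001" --pt "0 0 20 0" --pt "0 0 20 0" --pt "0 0 12 0" --pt "0 0 5 0" --pt "0 0 0 0" --pt "0 0 0 0" --pt "0 0 0 0"

```text
t: 12.8
tool_pos: [516.4, -220.5, 124.9]
eef_rot: [0.232, 3.132, -0.001]
ft_force: [0.5, 0.5, -4.6]
width: 0.392
```

```bash
python3 - <<'E'
from h import *
P=[];H=[]
for i in range(8):
    s=snapshot("wrist");st=env.state();P.append(st["tool_pos"]);M=R.from_rotvec(st["eef_rot"]).as_matrix();H.append(np.arctan2(M[1,0],M[0,0]))
print(np.mean(P,0),np.std(P,0),np.mean(H)-np.pi,np.std(H))
t=np.mean(P,0)[:2];d=np.array([516.1,-219.6])-t;print("tool shift",M[:2,:2].T@d)
cv2.imwrite("pics/w6.png",s["frame"]);a=snapshot("scene")["frame"]
cv2.imwrite("pics/w6.png",np.hstack([cv2.resize(s["frame"][90:230],None,fx=1,fy=1),np.zeros((140,8,3),np.uint8),cv2.resize(a[160:260,130:260],(182,140))]))
E
```

```text
[ 516.08868887 -220.42117715  124.26785139] [0.10993325 0.05377651 0.2492412 ] -0.1477969744430654 2.0414453557875642e-05
tool shift [0.10974062 0.81388995]
```

View pics/w6.png

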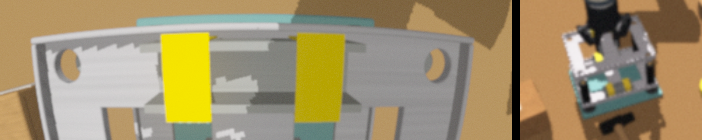

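>>> step_arm --pt "0.1 0.8 2 0" --pt "0 0 3 0" --pt "0 0 3 0" --pt "0 0 2 0" --pt "0 0 0 0" --pt "0 0 0 0"

```text
t: 14.0
tool_pos: [516.0, -219.6, 114.1]
eef_rot: [0.232, 3.133, -0.0]
ft_force: [0.2, 0.6, -4.6]
width: 0.395
```

>>> step_arm --pt "0 0 1 0" --pt "0 0 1 0" --pt "0 0 0 0" --pt "0 0 0 0"

```text
t: 14.5
tool_pos: [516.0, -219.6, 112.0]
eef_rot: [-0.232, -3.133, 0.0]
ft_force: [0.9, 0.2, -5.1]
width: 0.391
```

>>> step_arm --pt "0 0 1 0" --pt "0 0 1 0" --pt "0 0 0 0" --pt "0 0 0 0"

```text
t: 15.0
tool_pos: [516.0, -219.6, 110.0]
eef_rot: [-0.232, -3.133, -0.0]
ft_force: [0.0, 0.7, -4.1]
width: 0.396
```

>>> step_arm --pt "0 0 1.5 0" --pt "0 0 1.5 0" --pt "0 0 1 0" --pt "0 0 0 0" --pt "0 0 0 0"

```text
t: 15.62
tool_pos: [516.0, -219.6, 106.0]
eef_rot: [0.232, 3.133, -0.0]
ft_force: [0.1, -0.2, -4.8]
width: 0.391
```

>>> step_arm --pt "0 0 1 0" --pt "0 0 1 0" --pt "0 0 0 0" --pt "0 0 0 0"

```text
t: 16.12
tool_pos: [516.1, -219.6, 104.0]
eef_rot: [0.232, 3.133, -0.0]
ft_force: [-0.0, -0.2, -4.5]
width: 0.396
```

>>> step_arm --pt "0 0 0.7 0" --pt "0 0 0.7 0" --pt "0 0 0 0" --pt "0 0 0 0"

```text
t: 16.62
tool_pos: [516.4, -219.7, 103.2]
eef_rot: [0.232, 3.132, -0.001]
ft_force: [1.9, -1.1, -1.4]
width: 0.393
```

>>> step_arm --pt "0 0 0.5 0" --pt "0 0 0.5 0" --pt "0 0 0 0" --pt "0 0 0 0"

```text
t: 17.12
tool_pos: [516.5, -219.7, 102.7]
eef_rot: [0.232, 3.131, -0.001]
ft_force: [1.0, -0.2, 5.2]
width: 0.391
```

>>> step_arm --pt "0 0 -0.8 0" --pt "0 0 0 0"

```text
t: 17.38
tool_pos: [516.4, -219.7, 102.8]
eef_rot: [0.232, 3.132, -0.001]
ft_force: [2.5, -0.2, 3.1]
width: 0.394
```

>>> step_arm --pt "0 0 0 0" --pt "0 0 0 0" --pt "0 0 0 0" --pt "0 0 0 0" --jaw -0.5

```text
t: 17.88
tool_pos: [515.8, -219.5, 102.1]
eef_rot: [-0.232, -3.132, -0.0]
ft_force: [-0.6, -0.3, 0.5]
width: 0.754
```

>>> step_arm --pt "0 0 -5 0" --pt "0 0 -20 0" --pt "0 0 -30 0" --pt "0 0 -30 0" --pt "0 0 -30 0" --pt "0 0 -30 0" --pt "0 0 -24 0" --pt "0 0 0 0" --pt "0 0 0 0"

```text
t: 19.0
tool_pos: [515.9, -219.5, 271.0]
eef_rot: [-0.232, -3.133, -0.0]
ft_force: [-0.1, 0.7, 0.6]
width: 0.753
```

```bash
python3 - <<'E'
from h import *
st=env.state();M=R.from_rotvec(st["eef_rot"]).as_matrix();print(st["tool_pos"],st["ft_force"],np.arctan2(M[1,0],M[0,0])-np.pi)
s=snapshot("wrist");cv2.imwrite("pics/w7.png",s["frame"])
E
```

```text
[ 515.90326467 -219.48697711  271.00690912] [-0.09555733  0.74723429  0.55204393] -0.14777322626691447
```

View pics/w7.png

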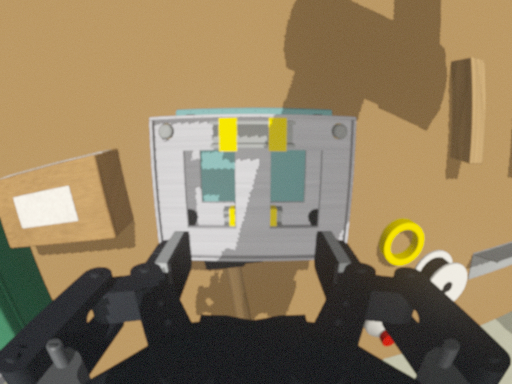

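>>> step_arm --pt "-4 40 0 0" --pt "-4.1 40 0 0" --pt "0 0 30 0" --pt "0 0 40 0" --pt "0 0 40 0" --pt "0 0 20 0" --pt "0 0 7 0" --pt "0 0 0 0" --pt "0 0 0 0" --jaw 1

```text
t: 20.18
tool_pos: [536.6, -141.9, 136.3]
eef_rot: [0.232, 3.13, -0.001]
ft_force: [-0.5, 0.5, 0.3]
width: -0.002
```

>>> step_arm --pt "0 0 1.5 0" --pt "0 0 1.5 0" --pt "0 0 1 0" --pt "0 0 1 0" --pt "0 0 0 0"

```text
t: 20.8
tool_pos: [535.7, -141.6, 129.2]
eef_rot: [-0.232, -3.133, -0.0]
ft_force: [0.4, 0.2, 0.0]
width: 0.002
```

>>> step_arm --pt "0 0 1 0" --pt "0 0 1 0" --pt "0 0 0 0"

```text
t: 21.18
tool_pos: [535.9, -141.7, 128.0]
eef_rot: [0.232, 3.132, -0.0]
ft_force: [-2.1, 0.8, 3.1]
width: 0.0
```

>>> step_arm --pt "0 0 0.7 0" --pt "0 0 0.7 0" --pt "0 0 0 0"

```text
t: 21.55
tool_pos: [536.0, -141.6, 127.6]
eef_rot: [0.232, 3.132, -0.001]
ft_force: [-3.2, 0.5, 8.6]
width: 0.002
```

>>> step_arm --pt "0 0 0.7 0" --pt "0 0 0.7 0" --pt "0 0 0 0"

```text
t: 21.92
tool_pos: [536.3, -141.7, 126.6]
eef_rot: [0.232, 3.131, -0.001]
ft_force: [-2.5, 1.5, 8.9]
width: -0.002
```

>>> step_arm --pt "0 0 0.8 0" --pt "0 0 0.8 0" --pt "0 0 0 0"

```text
t: 22.3
tool_pos: [536.0, -141.6, 123.4]
eef_rot: [0.232, 3.132, -0.0]
ft_force: [-0.5, 0.5, 4.8]
width: -0.003
```

>>> step_arm --pt "0 0 0.8 0" --pt "0 0 0.8 0" --pt "0 0 0 0"

```text
t: 22.68
tool_pos: [535.7, -141.6, 120.7]
eef_rot: [-0.232, -3.132, -0.0]
ft_force: [0.5, 0.9, 0.4]
width: -0.004
```

>>> step_arm --pt "0 0 0.8 0" --pt "0 0 0.8 0" --pt "0 0 0 0"

```text
t: 23.05
tool_pos: [535.6, -141.6, 119.3]
eef_rot: [-0.232, -3.132, -0.0]
ft_force: [0.1, 1.5, 0.8]
width: 0.0
```

>>> step_arm --pt "0 0 0.8 0" --pt "0 0 0.8 0" --pt "0 0 0.8 0" --pt "0 0 0 0"

```text
t: 23.55
tool_pos: [535.8, -141.6, 117.5]
eef_rot: [0.232, 3.133, -0.0]
ft_force: [0.8, 0.2, -0.6]
width: -0.003
```

>>> step_arm --pt "0 0 0.8 0" --pt "0 0 0.8 0" --pt "0 0 0 0"

```text
t: 23.92
tool_pos: [535.9, -141.7, 117.1]
eef_rot: [0.232, 3.132, -0.001]
ft_force: [-2.5, 0.6, 6.7]
width: 0.002
```

>>> step_arm --pt "0 0 0.7 0" --pt "0 0 0.7 0" --pt "0 0 0 0"

```text
t: 24.3
tool_pos: [536.3, -141.8, 117.0]
eef_rot: [0.232, 3.13, -0.001]
ft_force: [-3.9, 1.3, 10.7]
width: 0.0
```

>>> step_arm --pt "0 0 0.8 0" --pt "0 0 0.8 0" --pt "0 0 0 0"

```text
t: 24.68
tool_pos: [537.0, -141.9, 116.9]
eef_rot: [0.231, 3.128, -0.002]
ft_force: [-3.9, 2.5, 15.7]
width: -0.001
```

>>> step_arm --pt "0 0 0.8 0" --pt "0 0 0.8 0" --pt "0 0 0 0"

```text
t: 25.05
tool_pos: [537.8, -142.0, 116.8]
eef_rot: [0.231, 3.125, -0.003]
ft_force: [-3.4, 1.2, 20.4]
width: -0.002
```

>>> step_arm --pt "0 0 -4 0" --pt "0 0 -12 0" --pt "0 0 -24 0" --pt "0 0 -10 0" --pt "0 -40 0 0" --pt "0 -40 0 0" --pt "0 -40 0 0" --pt "0 -40 0 0" --pt "0 0 12 0" --pt "0 0 12 0" --pt "0 0 0 0" --pt "0 0 0 0"

```text
t: 26.55
tool_pos: [512.5, -299.0, 137.3]
eef_rot: [0.23, 3.133, 0.0]
ft_force: [-0.2, -0.6, -0.3]
width: 0.003
```

>>> step_arm --pt "0 -0.7 3 0" --pt "0 0 3 0" --pt "0 0 2 0" --pt "0 0 1 0" --pt "0 0 0 0"

```text
t: 27.18
tool_pos: [512.1, -300.6, 128.2]
eef_rot: [0.232, 3.133, -0.0]
ft_force: [0.1, -0.4, -1.1]
width: 0.001
```

>>> step_arm --pt "0 0 0.8 0" --pt "0 0 0.8 0" --pt "0 0 0 0"

```text
t: 27.55
tool_pos: [512.2, -300.7, 127.8]
eef_rot: [0.232, 3.132, -0.001]
ft_force: [-1.6, 1.3, 5.4]
width: -0.002
```

>>> step_arm --pt "0 0 0.8 0" --pt "0 0 0.8 0" --pt "0 0 0 0"

```text
t: 27.92
tool_pos: [512.4, -300.8, 127.3]
eef_rot: [0.232, 3.131, -0.002]
ft_force: [-3.1, 1.5, 9.7]
width: -0.0
```

>>> step_arm --pt "0 0 0.8 0" --pt "0 0 0.8 0" --pt "0 0 0 0"

```text
t: 28.3
tool_pos: [512.4, -300.9, 124.7]
eef_rot: [0.232, 3.131, -0.002]
ft_force: [-0.4, 0.1, 4.6]
width: -0.006
```

>>> step_arm --pt "0 0 0.8 0" --pt "0 0 0.8 0" --pt "0 0 0.8 0" --pt "0 0 0 0"

```text
t: 28.8
tool_pos: [511.8, -300.0, 119.8]
eef_rot: [-0.232, -3.132, -0.002]
ft_force: [0.3, -0.2, 0.0]
width: 0.003
```

>>> step_arm --pt "0 0 0.8 0" --pt "0 0 0.8 0" --pt "0 0 0.8 0" --pt "0 0 0 0"

```text
t: 29.3
tool_pos: [512.1, -300.5, 118.4]
eef_rot: [-0.232, -3.133, -0.0]
ft_force: [0.2, 0.1, -0.6]
width: -0.001
```

>>> step_arm --pt "0 0 0.8 0" --pt "0 0 0.8 0" --pt "0 0 0.8 0" --pt "0 0 0 0"

```text
t: 29.8
tool_pos: [512.1, -300.6, 116.1]
eef_rot: [-0.232, -3.133, -0.0]
ft_force: [-0.7, -0.8, 0.5]
width: 0.001
```

>>> step_arm --pt "0 0 0.8 0" --pt "0 0 0.8 0" --pt "0 0 0 0"

```text
t: 30.18
tool_pos: [512.2, -300.6, 116.0]
eef_rot: [0.232, 3.132, -0.001]
ft_force: [-2.7, 1.4, 6.1]
width: -0.001
```

>>> step_arm --pt "0 0 1.2 0" --pt "0 0 1.2 0" --pt "0 0 1.2 0" --pt "0 0 1 0" --pt "0 0 0 0"

```text
t: 30.8
tool_pos: [513.9, -301.0, 115.8]
eef_rot: [0.231, 3.126, -0.005]
ft_force: [-1.6, 3.8, 19.6]
width: 0.0
```

```bash
python3 - <<'E'
from h import *
c=np.array([524.,-220.7]);h=-.1477;ex=np.array([np.cos(h),np.sin(h)]);ey=np.array([-ex[1],ex[0]])
for m in((57,-61),(-57,-61),(-57,61),(57,61)): print(m,(c+m[0]*ex+m[1]*ey).round(1)); goto(c+m[0]*ex+m[1]*ey,122,h+np.pi)
E
```

```text
(57, -61) [ 571.4 -289.4]
shift [-55.2  19.8  -5.8] turn 0.0005
(-57, -61) [ 458.6 -272.6]
shift [58.8 19.9 -6.6] turn 0.0005
(-57, 61) [ 476.6 -152. ]
shift [ 58.7 141.9  -6.9] turn 0.0005
(57, 61) [ 589.4 -168.8]
shift [-55.3 141.8  -6.1] turn 0.0005
```

>>> step_arm --pt "0 0 -5 0" --pt "0 0 -15 0" --pt "-28.5 10 0 0" --pt "-28.5 9.5 0 0" --pt "0 0 5 0" --pt "0 0 5 0" --pt "0 0 2 0" --pt "0 0 1 0" --pt "0 0 0 0"

```text
t: 31.92
tool_pos: [571.1, -289.9, 117.2]
eef_rot: [0.233, 3.133, -0.0]
ft_force: [-0.4, 0.3, 0.5]
width: 0.003
```

>>> step_arm --pt "0 0 1.2 0" --pt "0 0 1.2 0" --pt "0 0 1.2 0" --pt "0 0 0 0"

```text
t: 32.42
tool_pos: [571.6, -289.9, 116.0]
eef_rot: [0.232, 3.131, -0.002]
ft_force: [-4.2, 1.5, 9.1]
width: -0.001
```

>>> step_arm --pt "0 0 1.2 0" --pt "0 0 1.2 0" --pt "0 0 0 0"

```text
t: 32.8
tool_pos: [572.6, -290.1, 115.9]
eef_rot: [0.231, 3.127, -0.004]
ft_force: [-3.8, 1.8, 15.9]
width: 0.003
```

>>> step_arm --pt "0 0 -5 0" --pt "0 0 -13 0" --pt "38 0 0 0" --pt "38 0 0 0" --pt "38 0 0 0" --pt "0 0 5 0" --pt "0 0 5 0" --pt "0 0 2 0" --pt "0 0 0 0" --pt "0 0 0 0"

```text
t: 34.05
tool_pos: [459.2, -272.8, 116.8]
eef_rot: [0.231, 3.133, 0.001]
ft_force: [3.3, -0.4, -0.6]
width: -0.003
```

>>> step_arm --pt "0 0 1.2 0" --pt "0 0 1.2 0" --pt "0 0 1.2 0" --pt "0 0 0 0"

```text
t: 34.55
tool_pos: [459.2, -273.0, 115.9]
eef_rot: [0.231, 3.13, -0.002]
ft_force: [0.5, 2.3, 10.2]
width: 0.002
```

>>> step_arm --pt "0 0 1.2 0" --pt "0 0 1 0" --pt "0 0 0 0"

```text
t: 34.92
tool_pos: [459.3, -273.1, 115.8]
eef_rot: [0.231, 3.129, -0.003]
ft_force: [-2.9, 4.6, 19.5]
width: 0.004
```

>>> step_arm --pt "0 0 -5 0" --pt "0 0 -20 0" --pt "0 0 -20 0" --pt "0 0 -5 0" --pt "0 40 0 0" --pt "0 42 0 0" --pt "0 40 0 0" --pt "0 0 15 0" --pt "0 0 15 0" --pt "0 0 9 0" --pt "0 0 5 0" --pt "0 0 0 0" --pt "0 0 0 0"

```text
t: 36.55
tool_pos: [476.7, -152.5, 117.5]
eef_rot: [0.233, 3.133, -0.0]
ft_force: [0.5, -0.4, -0.4]
width: 0.002
```

>>> step_arm --pt "0 0 1.2 0" --pt "0 0 1.2 0" --pt "0 0 1.2 0" --pt "0 0 0 0"

```text
t: 37.05
tool_pos: [477.0, -152.4, 115.9]
eef_rot: [0.232, 3.131, -0.001]
ft_force: [-2.9, 0.5, 9.8]
width: -0.003
```

>>> step_arm --pt "0 0 1.2 0" --pt "0 0 1 0" --pt "0 0 0 0"

```text
t: 37.42
tool_pos: [477.9, -152.5, 115.9]
eef_rot: [0.231, 3.127, -0.002]
ft_force: [-3.7, 2.1, 16.9]
width: -0.002
```

>>> step_arm --pt "0 0 -5 0" --pt "0 0 -14 0" --pt "-38 0 0 0" --pt "-38 0 0 0" --pt "-38 0 0 0" --pt "0 0 5 0" --pt "0 0 5 0" --pt "0 0 2.5 0" --pt "0 0 0 0" --pt "0 0 0 0"

```text
t: 38.67
tool_pos: [589.1, -169.1, 118.6]
eef_rot: [0.232, 3.132, -0.0]
ft_force: [0.4, 0.1, -0.2]
width: 0.003
```

>>> step_arm --pt "0 0 1.2 0" --pt "0 0 1.2 0" --pt "0 0 1.2 0" --pt "0 0 0 0"

```text
t: 39.17
tool_pos: [589.4, -169.1, 116.0]
eef_rot: [0.232, 3.132, -0.001]
ft_force: [-3.1, 1.1, 7.2]
width: -0.0
```

All four corners stop at 115.8–116.0 mm, so they are home. I'll finish the last press, lift clear and check with a picture.

>>> step_arm --pt "0 0 1.2 0" --pt "0 0 1.2 0" --pt "0 0 0 0"

```text
t: 39.55
tool_pos: [589.5, -169.1, 115.9]
eef_rot: [0.232, 3.13, -0.001]
ft_force: [-6.6, 2.0, 16.0]
width: 0.0
```

>>> step_arm --pt "0 0 -5 0" --pt "0 0 -20 0" --pt "0 0 -40 0" --pt "30 -30 -40 0" --pt "30 -30 -40 0" --pt "0 0 -20 0" --pt "0 0 0 0" --pt "0 0 0 0"

```text
t: 40.55
tool_pos: [521.2, -219.2, 275.7]
eef_rot: [-0.231, -3.132, -0.001]
ft_force: [-0.4, 0.5, -0.8]
width: 0.005
```

```bash
python3 - <<'E'
from h import *
s=snapshot("wrist");a=snapshot("scene")["frame"]
print(env.state()["tool_pos"],env.state()["t"])
cv2.imwrite("pics/w8.png",np.hstack([s["frame"][60:320,80:420],cv2.resize(a[160:260,130:260],(338,260),interpolation=3)]))
for w in ((524,-220.7),):
  for m in MOD:
    c,q=np.cos(-.1477),np.sin(-.1477);print((proj(s,(w[0]+c*m[0]-q*m[1],w[1]+q*m[0]+c*m[1],134),True)-(80,60)).round(1))
E
```

```text
[ 521.12769145 -219.02363698  274.92948811] 40.65
[251.  179.4]
[ 92.1 179.5]
[258.7  65.2]
[84.2 65.3]
```

View pics/w8.png

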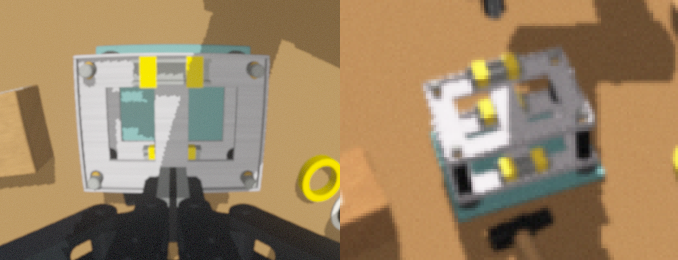

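The picture shows all four post tips standing through the corner holes, at about (88,70), (257,70), (96,177) and (250,177) in the crop. The tray is level and the gripper is clear, so I'm handing in.

```bash
python3 -c "
from workcell import env
print(env.hand_in())"
```

```text
the job is handed in; nothing more can be done
None
```

The tray is on the upper tier of the curing rack, all four corner holes over the posts. I handed the job in at about 41 s of the 70 s allowed; handing in gives no verdict, so what follows is from my own checks.

- **How it went:** I gripped the tray by its web, lowered it over the posts onto the catches, and let go. With the jaws shut, I then pressed the middle of each short edge until it clicked down.
- **Corner check:** I pressed each corner in turn with 16–20 N. All four stopped hard at 115.8–116.0 mm for the plate top, against 116 mm expected when fully home.
- **Forces:** The highest upward force I read was about 20 N, well under the 60 N limit, but I only read it at the end of each move.
- **Last picture:** All four post tips show through the holes, the tray looks level, and the gripper is clear of it. The rack's neighbours in view look unmoved, but I did not measure any bystander.
- **Off or not checked:**
  - One edge first stopped at 116.8 mm while the other side was still up; it matched the rest once both sides were down.
  - The top and wrist cameras disagreed on the rack's position by about 3 mm. I used the wrist camera's value, and the tray went down over the posts with no sideways force to speak of.
  - I centred the tray on the posts. I did not measure its offset from the rack base, where the frame's play is up to 3 mm per axis against the 7 mm limit.

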